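# Take the burr off the cup dispenser's mouth

### The arm

A 7-joint arm with a two-finger parallel gripper is mounted at the origin on the work surface. World frame = base frame: x ahead of the robot, y to its left, z up, the work surface at z = 0. Lengths are in m, angles in rad, forces in N, time in s.
With the tool pointing down it reaches from about 0.425 to 0.875 m from the base axis. Payload 4.7 kg.
Tool frame: the origin (TCP) lies on the centre line of the jaws, within the pads' length; the fingertips stand ctrl.tcp_to_tips ahead of it and the grasp point (between the pads) lies 2 mm behind it (ctrl.tcp_to_tips is the distance from the TCP to the fingertips, in m); z points along the fingers, y is the line along which they close (so a half turn about z gives the same grasp; the last joint's range is limited). The gripper opens to 87 mm and grips with 3 to 60 N. Pads are 19 mm wide; open, the fingers measure 117 mm over their backs; the gripper's body (75 mm by 190 mm) begins 51 mm behind the grasp point.
Start: joints at [-1.242, 0.321, -0.07, 1.45, 0.023, 1.371, -0.057], TCP at [0.201, 0.618, 0.2] pointing down, gripper open.
Joint ranges: [-2.86, 2.86], [-0.3, 2.09], [-1.38, 1.24], [0.06, 2.45], [-1.56, 4.7], [0.09, 2.05], [-2.69, 2.69]. Speed limits (rad/s): [2.57, 2.57, 3.14, 3.14, 3.14, 3.14, 3.14].

### API

Orientations are given as a rotation vector (axis times angle).
In Python, from bench import ctrl, optics, close_job gives the robot as it stands.
- The arm moves only by the shell command python3 -m inch 'ROWS' [OPENING] [FORCE]. ROWS is JSON, a list of rows, each a list of 2 entries, a list of its own where there are three numbers: the shift along the tool's x, y, z in mm, then the turn, a rotation vector about the tool's x, y, z in degrees. In form: [[[x, y, z], [ax, ay, az]], ...]. A call has exactly 10 rows; each row shifts and turns the commanded pose from where the row before left it, along the tool's axes as they then stand; what a row does not reach is not made up. A row lasts 1/10 s, in which the tool goes at most 50 mm and 8.59 degrees, less where a joint would pass 70% of its speed; a pose out of reach is approached as far as the arm can. A call is refused whole if a number of a shift passes 50 or a number of a turn 8.59, either way. A call with a gripper value outside its range is refused whole. OPENING is the closure, from 0 (fully open) to 1 (shut), set as the call begins (- or left out, the last holds). The fingers move at their own pace and stop on an object; FORCE is the grip in N (left out, the last holds). Time passes only in rows, so rows that do not move let the fingers close, or fill a call up. It gives the time, the measured TCP pose, the force and the opening at its end, in the units of the state.
- ctrl.get_state(): the state, without advancing time (a new reading comes with each control period).
- optics.get_image(name): name is "scene" or "top"; returns a dict with "image" (400x640x3 uint8, red, green, blue), "fx", "fy", "cx", "cy" (pixels), "dist" ([k1, k2, p1, p2, k3] as OpenCV has them; the pictures are not rectified), "R" (3x3) and "t" (3): a world point X has camera coordinates R X + t. Camera axes: x right, y down, z forward; pixel columns grow to the right and rows downward; lengths in m; the calibration is good to about 2 mm. A picture is of the moment at which its call begins. There is no depth.
- close_job(): hands the job in, once; it reports no verdict.
The state is a dict: "time": time; "joint_positions": joint angles; "qd": joint speeds; "joint_torque": joint torques, N m; "position": TCP position; "tool_rot": TCP orientation; "ft_force": force on the tool from outside, world axes, zero at the start; "torque": the same for the moment, N m; "grip_width": opening from 0.0 (shut) to 1.0 (fully open).
Only numpy, scipy, OpenCV 4.12 (cv2) and the standard library are available. Lean on these libraries where they do the work, as an engineer would, in place of code of your own. Each camera call takes 0.05 s, during which the arm holds its last target. There are 200 camera calls.

### The job

The cup dispenser's steel throat on the counter has a burr standing up round its mouth that snags the cups. Take the sprung deburring tool from its stand, set its nose on the burr and run it a full circle round the edge with light, steady pressure, not lifting off until the burr lies flush all the way round; then hang the tool back upright in its stand, flange down on the plate. Do not press hard on the throat, keep the gripper itself off it, and leave the other things on the counter where they are.

Things in the scene. Friction and masses are not known exactly. Their poses are not given: they have to be found in the camera images.
- throat: Workpiece: steel throat of a cup dispenser, fixed to the counter. Origin: centre of its underside, on the counter; z up. Its top is a square 140 mm collar (sides along x, y) with a round mouth above the origin, edged by a burr (see burr0). The collar's top is 75 to 97 mm above the counter at the mouth's centre, NOT reported, and slants up to 2 degrees (1.5 mm up or down at the burr): feel for it.
- handle (a point): Loose deburring tool, 0.2 to 0.33 kg: centre of its upright square black handle, 26 x 26 x 80 mm; z up along the tool, x and y normal to the handle's flats. Below: a flange 44 mm in diameter, 5 mm thick (underside 45 mm below this point), a 22 mm barrel, then the sprung nose, tip 107 mm below this point. At the start it hangs upright in the stand, flange resting on the plate.
- nose_tip (a point): Lowest point of the tool's nose: a round button blade 24 mm in diameter, underside a dome of 12 mm radius, alike all round, so the tool need not be turned on its way. The nose is sprung along the tool: it starts to give at 6 N, gives 1 mm per further 0.6 N and bottoms out hard after 7 mm (10.2 N). z up along the tool.
- tool_stand: Aluminium tool stand, fixed: a 90 x 90 mm top plate, its top face 80 mm above the counter, on four corner posts over a foot plate. A 30 mm through hole in the middle of the top plate takes the tool's barrel and nose. Origin: on the counter under the hole's centre; z up.
- burr0 (a joint): burr tab 0 of 12, at the throat's +x: m pushed down, 0 = 3 mm proud of the collar, 0.003 = flush, hard stop. The dark steel tabs ring the mouth, 30 degrees each, from 38 to 46 mm radius (middle 42 mm). Each sinks straight down under 2 N (4 N where the nose bears on two) and stays. Over 16 N in all on the throat damages it.
- burr1 (a joint): burr tab 1, 30 degrees anticlockwise (from above) from the throat's +x: m pushed down, 0 proud, 0.003 flush
- burr2 (a joint): burr tab 2, 60 degrees anticlockwise (from above) from the throat's +x: m pushed down, 0 proud, 0.003 flush
- burr3 (a joint): burr tab 3, 90 degrees anticlockwise (from above) from the throat's +x: m pushed down, 0 proud, 0.003 flush
- burr4 (a joint): burr tab 4, 120 degrees anticlockwise (from above) from the throat's +x: m pushed down, 0 proud, 0.003 flush
- burr5 (a joint): burr tab 5, 150 degrees anticlockwise (from above) from the throat's +x: m pushed down, 0 proud, 0.003 flush
- burr6 (a joint): burr tab 6, 180 degrees anticlockwise (from above) from the throat's +x: m pushed down, 0 proud, 0.003 flush
- burr7 (a joint): burr tab 7, 210 degrees anticlockwise (from above) from the throat's +x: m pushed down, 0 proud, 0.003 flush
- burr8 (a joint): burr tab 8, 240 degrees anticlockwise (from above) from the throat's +x: m pushed down, 0 proud, 0.003 flush
- burr9 (a joint): burr tab 9, 270 degrees anticlockwise (from above) from the throat's +x: m pushed down, 0 proud, 0.003 flush
- burr10 (a joint): burr tab 10, 300 degrees anticlockwise (from above) from the throat's +x: m pushed down, 0 proud, 0.003 flush
- burr11 (a joint): burr tab 11, 330 degrees anticlockwise (from above) from the throat's +x: m pushed down, 0 proud, 0.003 flush
- shaker: Bystander, loose: glass salt shaker, 36 mm diameter, 85 mm high. Origin: centre of its underside.
- sauce: Bystander, loose: sauce bottle, 50 mm diameter, 160 mm high. Origin: centre of its underside.
- foil_pan: Bystander, loose: round aluminium pan, 130 mm diameter, 35 mm high. Origin: centre of its underside.
- cup_stack: Bystander, loose: stack of paper cups upside up, 77 mm diameter, 138 mm high. Origin: centre of its underside.
- tin: Bystander, loose: food tin, 72 mm diameter, 100 mm high. Origin: centre of its underside.
- pen_mug: Bystander, loose: ceramic mug, 80 mm diameter, 90 mm high, handle at its +y. Origin: centre of its underside.

How it is judged:
By the outcome, as a careful person would: the job done as asked, in the order asked, and still so for the second after the job is handed in, with the robot touching nothing.
It also fails if it takes over 59 s, if anything falls off the work surface, if the arm or the gripper's body presses on something with over 40 N, if the wrist force passes 120 N, or if a joint passes its speed limit or range.

## Working session

There is one attempt and no reset: what is moved stays moved. The work goes in short steps, Python scripts to look and compute and a shell command to move; the robot and the scene stay as the last step left them, time stands still between calls to the robot, and variables do not carry over. Pictures are saved under pics/ and viewed, on a budget of 10 in all, crops included, one or two more only if the job needs it, and the job is handed in when it is done.

```bash
mkdir -p pics; ls; python3 - <<'E'
from bench import ctrl, optics
import cv2,numpy as np,pickle
s=ctrl.get_state();print(s,ctrl.tcp_to_tips)
for n in("scene","top"):
    d=optics.get_image(n);pickle.dump(d,open(f"{n}0.pkl","wb"))
    cv2.imwrite(f"pics/{n}0.png",d["image"][:,:,::-1])
    print(n,d["fx"],d["fy"],d["cx"],d["cy"],d["dist"],np.round(d["R"],4).tolist(),d["t"], (-np.array(d["R"]).T@d["t"]).round(3))
E
```

```text
pics
{'time': 0.0, 'joint_positions': array([-1.24188521,  0.32185904, -0.07005711,  1.45166437,  0.02257325,
        1.37079529, -0.05686033]), 'qd': array([ 3.92260180e-05, -7.16547570e-04,  1.17943275e-03, -5.42534704e-04,
        1.15791554e-03, -1.45720980e-03,  6.74707260e-04]), 'joint_torque': array([-4.90107723e-04, -4.91303194e+01, -4.04242957e-01, -3.12530065e+01,
       -6.38939836e-02,  4.38399380e-02,  1.76873218e-04]), 'position': array([0.2011365 , 0.6174725 , 0.19894326]), 'tool_rot': array([-4.92369506e-01, -3.10253998e+00,  3.02623499e-03]), 'ft_force': array([ 0.4407485 ,  0.52263297, -0.48107871]), 'torque': array([-0.00792907, -0.00596247,  0.01872264]), 'grip_width': 0.9987254410285872} 0.017
scene 441.10475966195133 441.10475966195133 316.27681395180366 198.74876439328074 [-0.00670019  0.          0.          0.          0.        ] [[-0.7361, 0.6765, 0.0205], [0.4411, 0.5025, -0.7436], [-0.5134, -0.5383, -0.6683]] [ 0.45198211 -0.18256976  1.41425098] [1.139 0.547 0.8  ]
top 481.39862545147076 481.39862545147076 316.00308792345623 194.2401004140503 [-0.07966005  0.          0.          0.          0.        ] [[0.0037, -1.0, 0.0053], [-0.997, -0.0041, -0.0776], [0.0776, -0.005, -0.997]] [-0.00875885  0.58321533  1.26284424] [0.483 0.    1.304]
```

View pics/scene0.png

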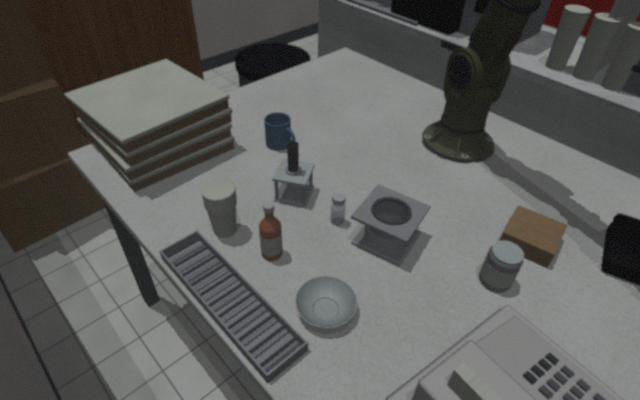

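View pics/top0.png

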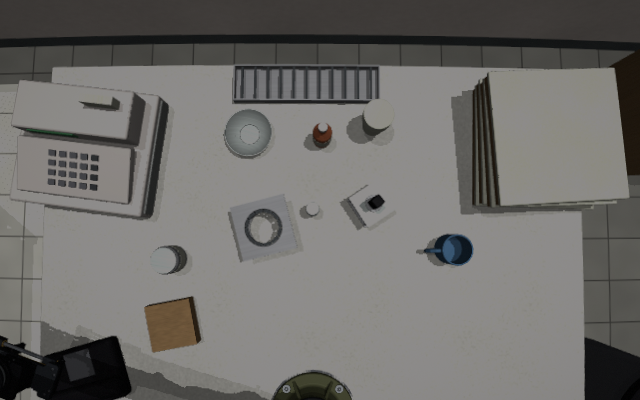

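The top view shows the throat mouth at about (263,227), the tool's black handle at (375,202) on its stand at (371,206), and the shaker between them at (312,209). The scene view has the throat at (391,210), the tool at (293,157) and the shaker at (338,208).

```bash
cat > h.py <<'E'
import numpy as np,cv2,pickle
def ray(d,uv):
    K=np.array([[d["fx"],0,d["cx"]],[0,d["fy"],d["cy"]],[0,0,1.]])
    p=cv2.undistortPoints(np.array(uv,float).reshape(-1,1,2),K,np.array(d["dist"],float)).reshape(-1,2)
    R=np.array(d["R"]);v=np.c_[p,np.ones(len(p))]@R
    return -R.T@np.array(d["t"]),v
def onz(d,uv,z):
    c,v=ray(d,uv);return (c+v*((z-c[2])/v[:,2])[:,None])[:,:2]
def cross(d1,uv1,d2,uv2):
    c1,v1=ray(d1,uv1);c2,v2=ray(d2,uv2);v1=v1[0];v2=v2[0]
    s=np.linalg.lstsq(np.c_[v1,-v2],c2-c1,rcond=None)[0]
    a=c1+s[0]*v1;b=c2+s[1]*v2
    return (a+b)/2,np.linalg.norm(a-b)
def proj(d,X):
    K=np.array([[d["fx"],0,d["cx"]],[0,d["fy"],d["cy"]],[0,0,1.]])
    R=np.array(d["R"]);return cv2.projectPoints(np.array(X,float).reshape(-1,3),cv2.Rodrigues(R)[0],np.array(d["t"],float),K,np.array(d["dist"],float))[0].reshape(-1,2)
E
python3 - <<'E'
from h import *
t=pickle.load(open("top0.pkl","rb"));s=pickle.load(open("scene0.pkl","rb"))
def crop(d,x,y,w,h,f): return cv2.resize(d["image"][y:y+h,x:x+w,::-1],(w*f,h*f),interpolation=cv2.INTER_CUBIC)
a=np.hstack([crop(t,222,185,80,80,5),crop(t,335,165,80,80,5)]);b=np.hstack([crop(s,345,170,100,100,4),crop(s,255,125,100,100,4)])
o=np.vstack([a,b])
cv2.imwrite("pics/c.png",cv2.convertScaleAbs(cv2.resize(o,(600,600)),alpha=1.4))
def dark(d,x,y,w,h,th):
    g=d["image"].max(2)[y:y+h,x:x+w];m=(g<th).astype(np.uint8)
    n,l,st,c=cv2.connectedComponentsWithStats(m);i=1+st[1:,4].argmax()
    cn=cv2.findContours((l==i).astype(np.uint8),0,1)[0][0].reshape(-1,2)+[x,y]
    return cn,c[i]+[x,y],st[i]
for d,b in((t,(350,180,50,45)),(s,(280,130,30,50))):
    cn,c,st=dark(d,*b,50);print(c,st,cv2.minAreaRect(cn.astype(np.float32)))
    print(cn.tolist())
E
```

```text
[375.6137931  201.72413793] [ 18  15  16  14 145] ((375.7500305175781, 201.75003051757812), (10.60660171508789, 14.142135620117188), 45.0)
[[377, 195], [376, 196], [375, 196], [374, 197], [373, 197], [372, 198], [371, 199], [370, 200], [369, 201], [368, 202], [368, 203], [369, 204], [369, 205], [370, 206], [371, 207], [372, 208], [373, 208], [374, 208], [375, 208], [376, 207], [377, 207], [378, 206], [379, 206], [380, 205], [381, 204], [382, 203], [383, 202], [383, 201], [383, 200], [382, 199], [381, 198], [380, 197], [380, 196], [379, 195], [378, 195]]
[292.41064639 155.77946768] [  6  11  12  31 263] ((292.0990295410156, 155.99009704589844), (30.448139190673828, 10.348386764526367), 84.2894058227539)
[[289, 141], [289, 142], [288, 143], [288, 144], [288, 145], [287, 146], [286, 147], [287, 148], [288, 149], [288, 150], [288, 151], [288, 152], [288, 153], [289, 154], [289, 155], [289, 156], [289, 157], [289, 158], [289, 159], [289, 160], [289, 161], [289, 162], [289, 163], [289, 164], [289, 165], [289, 166], [289, 167], [289, 168], [289, 169], [290, 170], [291, 170], [292, 171], [293, 170], [294, 171], [295, 171], [296, 170], [296, 169], [297, 168], [297, 167], [297, 166], [297, 165], [297, 164], [297, 163], [297, 162], [297, 161], [296, 160], [297, 159], [296, 158], [297, 157], [296, 156], [296, 155], [297, 154], [297, 153], [296, 152], [296, 151], [296, 150], [296, 149], [296, 148], [296, 147], [296, 146], [296, 145], [296, 144], [296, 143], [295, 143], [294, 142], [293, 141], [292, 141], [291, 142], [290, 141]]
```

View pics/c.png

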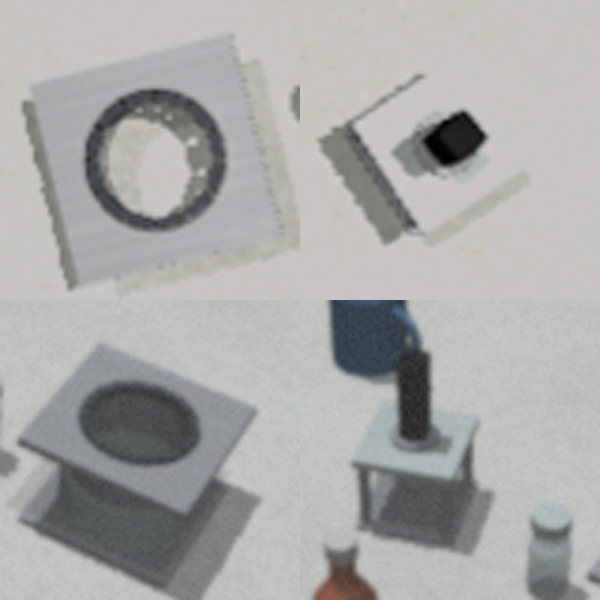

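The crops show the throat's ring at top (263.5,227.7) and scene (391.3,211). The handle appears square to the stand plate, whose left edge runs down and right in the top view.

```bash
python3 - <<'E'
from h import *
from scipy.spatial.transform import Rotation as Ro
from bench import ctrl
t=pickle.load(open("top0.pkl","rb"));s=pickle.load(open("scene0.pkl","rb"))
print("handle",cross(t,(375.6,201.7),s,(292.4,155.8)),onz(t,[(375.6,201.7)],.125),onz(s,[(292.4,155.8)],.125))
print("throat",cross(t,(263.5,227.7),s,(391.3,211)),onz(t,[(263.5,227.7)],.086),onz(s,[(391.3,211)],.086))
# ring by mask, top
g=t["image"].max(2).astype(int)[200:256,236:292]
m=(g<105).astype(np.uint8)
n,l,st,c=cv2.connectedComponentsWithStats(m);i=1+st[1:,4].argmax();print(st[i],c[i]+[236,200])
cn=max(cv2.findContours((l==i).astype(np.uint8),0,1)[0],key=len);e=cv2.fitEllipse(cn);print("ring",e,np.array(e[0])+[236,200])
# throat collar corners (top crop px /3.75)
q=np.array([(30,85),(233,35),(281,236),(73,288)])/3.75+[222,185];Q=onz(t,q,.085)
print(Q,Q.mean(0),[np.degrees(np.arctan2(*(Q[(k+1)%4]-Q[k])[::-1])) for k in range(4)])
q=np.array([(350,123),(412,228),(422,76)]);q=(q-[300,0])/3.75+[335,165];Q=onz(t,q,.08);print("stand",Q,np.degrees(np.arctan2(*(Q[1]-Q[0])[::-1])),np.degrees(np.arctan2(*(Q[2]-Q[0])[::-1])),np.linalg.norm(Q[1]-Q[0]),np.linalg.norm(Q[2]-Q[0]))
# stand in scene: plate corners from crop/3
q=np.array([(384,403),(480,420),(463,473),(354,464)]);q=(q-[300,300])/3+[255,125];Q=onz(s,q,.08);print("stand scene",Q,Q.mean(0))
for n,u,z in(("shaker",(312,209),.085),("sauce",(322,130),.16),("tin",(165,260),.1),("mug",(456,250),.09),("cup",(378,115),.138),("pan",(248,132),.035)): print(n,onz(t,[u],z))
st=ctrl.get_state();print(Ro.from_rotvec(st["tool_rot"]).as_matrix().round(3))
E
```

```text
handle (array([ 0.55807887, -0.15291294,  0.12910429]), np.float64(0.002414013505423556)) [[ 0.55748616 -0.1525716 ]] [[ 0.55522778 -0.15822308]]
throat (array([0.49304903, 0.12528255, 0.09306402]), np.float64(0.00044217423253825735)) [[0.49297079 0.12619146]] [[0.4867439  0.12089984]]
[  8   8  39  39 685] [263.8350365  226.02189781]
ring ((26.890907287597656, 27.284549713134766), (37.531494140625, 37.74269104003906), 21.613658905029297) [262.89090729 227.28454971]
[[0.54329695 0.21209922]
 [0.57782263 0.07480521]
 [0.44242908 0.04141113]
 [0.40687029 0.181023  ]] [0.49260474 0.12733464] [np.float64(-75.88437093541091), np.float64(-166.1448451131323), np.float64(104.28927711591125), np.float64(12.832283363706203)]
stand [[ 0.57001367 -0.08870506]
 [ 0.49881744 -0.13071249]
 [ 0.6023556  -0.13794373]] -149.45841299559098 -56.70149433049112 0.08266515067159387 0.05891049714085915
stand scene [[ 0.54584295 -0.20967556]
 [ 0.49744907 -0.13427842]
 [ 0.55795604 -0.0895197 ]
 [ 0.61993137 -0.15962862]] [ 0.55529486 -0.14827558]
shaker [[0.54082903 0.00384745]]
sauce [[ 0.72809267 -0.01967444]]
tin [[0.41062196 0.37115796]]
mug [[ 0.43789357 -0.36104156]]
cup [[ 0.77138611 -0.15843045]]
pan [[0.74868703 0.17628823]]
[[-0.951  0.31  -0.   ]
 [ 0.31   0.951 -0.002]
 [-0.    -0.002 -1.   ]]
```

```bash
python3 -m inch '[[[0,0,-3],[0,0,7.6]],[[0,0,-3],[0,0,7.6]],[[0,0,-3],[0,0,7.6]],[[0,0,-3],[0,0,7.6]],[[0,0,-3],[0,0,7.6]],[[-46,0,0],[0,0,0]],[[-46,0,0],[0,0,0]],[[-46,0,0],[0,0,0]],[[-46,0,0],[0,0,0]],[[-46,0,0],[0,0,0]]]' 0 20
python3 -m inch '[[[-46,-10,0],[0,0,0]],[[-46,-10,0],[0,0,0]],[[-46,-10,0],[0,0,0]],[[-46,-10,0],[0,0,0]],[[-46,-10,0],[0,0,0]],[[-46,-10,0],[0,0,0]],[[-46,-10,0],[0,0,0]],[[-46,-10,0],[0,0,0]],[[-40,-10,0],[0,0,0]],[[-30,-10,0],[0,0,0]]]'
cat > m.py <<'E'
import sys
from h import *
from bench import ctrl
from scipy.spatial.transform import Rotation as Ro
# usage: m.py x y z  -> shift in tool axes mm, plus state
st=ctrl.get_state();R=Ro.from_rotvec(st["tool_rot"]).as_matrix();p=st["position"]
print("t",round(st["time"],2),"p",p.round(4),"yaw_y",round(np.degrees(np.arctan2(R[1,1],R[0,1])),2),"tilt",np.degrees(np.arccos(-R[2,2])).round(2),"F",st["ft_force"].round(2),"T",st["torque"].round(3),"w",round(st["grip_width"],3))
if len(sys.argv)>3: print("shift",(R.T@(np.array(sys.argv[1:4],float)-p)*1000).round(1))
E
python3 m.py .557 -.153 .222
```

```text
time: 1.1
position: [0.3304, 0.4254, 0.2147]
tool_rot: [-1.476, -2.773, 0.001]
ft_force: [1.1, 0.1, 0.0]
grip_width: 0.999
time: 2.1
position: [0.4919, 0.0051, 0.215]
tool_rot: [1.479, 2.771, -0.0]
ft_force: [0.4, 0.4, -0.7]
grip_width: 1.0
t 2.1 p [0.4919 0.0051 0.215 ] yaw_y 33.81 tilt 0.03 F [ 0.39  0.38 -0.69] T [-0.037 -0.026 -0.014] w 1.0
shift [-167.6  -33.9   -6.9]
```

```bash
python3 -m inch '[[[-40,-8,0],[0,0,0]],[[-40,-8,0],[0,0,0]],[[-40,-8,0],[0,0,0]],[[-30,-7,0],[0,0,0]],[[-15,-3,0],[0,0,0]],[[0,0,0],[0,0,0]],[[0,0,0],[0,0,0]],[[0,0,0],[0,0,0]],[[0,0,0],[0,0,0]],[[0,0,0],[0,0,0]]]' 
python3 m.py .557 -.153 .123
python3 - <<'E'
from h import *
from bench import optics
t=optics.get_image("top");s=optics.get_image("scene")
def c(d,x,y,w,h,f): return cv2.resize(d["image"][y:y+h,x:x+w,::-1],(w*f,h*f),interpolation=cv2.INTER_CUBIC)
cv2.imwrite("pics/d.png",cv2.convertScaleAbs(np.hstack([c(t,325,150,100,100,4),c(s,245,85,100,100,4)]),alpha=1.5))
E
```

```text
time: 3.1
position: [0.5555, -0.1466, 0.2152]
tool_rot: [-1.473, -2.775, -0.001]
ft_force: [-0.3, 0.2, -0.7]
grip_width: 1.0
t 3.1 p [ 0.5555 -0.1466  0.2152] yaw_y 34.06 tilt 0.05 F [-0.28  0.19 -0.66] T [-0.108  0.028 -0.04 ] w 1.0
shift [-6.2 -2.5 92.2]
```

View pics/d.png

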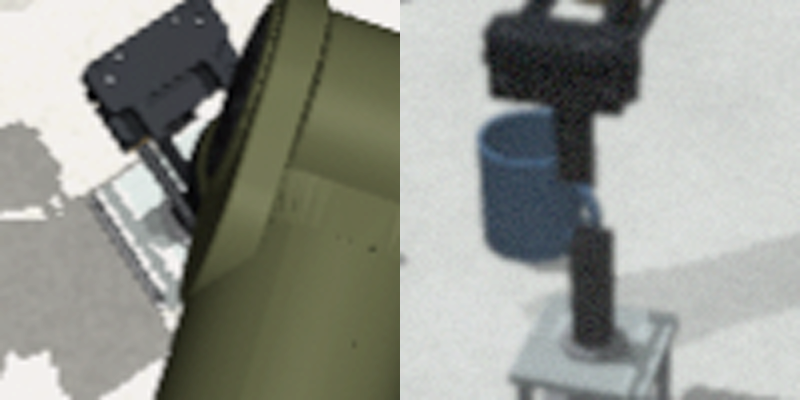

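The scene crop shows the fingers straight over the handle. Correcting for the oblique view of the near finger, the remaining offset is about -6 mm in tool x. I'll descend and grip.

```bash
python3 -m inch '[[[-3,-1,5],[0,0,0]],[[-3,-1.5,8],[0,0,0]],[[0,0,12],[0,0,0]],[[0,0,15],[0,0,0]],[[0,0,15],[0,0,0]],[[0,0,14],[0,0,0]],[[0,0,12],[0,0,0]],[[0,0,8],[0,0,0]],[[0,0,3],[0,0,0]],[[0,0,0],[0,0,0]]]' 
python3 -m inch '[[[0,0,0],[0,0,0]],[[0,0,0],[0,0,0]],[[0,0,0],[0,0,0]],[[0,0,0],[0,0,0]],[[0,0,0],[0,0,0]],[[0,0,0],[0,0,0]],[[0,0,0],[0,0,0]],[[0,0,0],[0,0,0]],[[0,0,0],[0,0,0]],[[0,0,0],[0,0,0]]]' 1 40; python3 m.py
```

```text
time: 4.2
position: [0.5567, -0.1541, 0.1228]
tool_rot: [-1.476, -2.773, 0.0]
ft_force: [0.3, 0.2, 0.0]
grip_width: 1.0
time: 5.2
position: [0.5569, -0.1541, 0.123]
tool_rot: [1.476, 2.773, 0.0]
ft_force: [0.8, -0.9, 0.2]
grip_width: 0.307
t 5.2 p [ 0.5569 -0.1541  0.123 ] yaw_y 33.96 tilt 0.02 F [ 0.79 -0.92  0.16] T [-0.108 -0.15   0.006] w 0.307
```

```bash
python3 -m inch '[[[0,0,-2],[0,0,0]],[[0,0,-6],[0,0,0]],[[0,0,-14],[0,0,0]],[[0,0,-18],[0,0,0]],[[0,0,-20],[0,0,0]],[[0,0,-20],[0,0,0]],[[0,0,-18],[0,0,0]],[[0,0,-14],[0,0,0]],[[0,0,-7],[0,0,0]],[[0,0,-3],[0,0,0]]]' 1 60
python3 m.py
python3 -m inch '[[[10,4,0],[0,0,0]],[[20,7,0],[0,0,0]],[[30,10,0],[0,0,0]],[[30,10,0],[0,0,0]],[[30,10,0],[0,0,0]],[[30,10,0],[0,0,0]],[[30,10,0],[0,0,0]],[[25,9,0],[0,0,0]],[[18,6,0],[0,0,0]],[[10,4,0],[0,0,0]]]'; python3 m.py .493 .084 .245
python3 - <<'E'
from h import *
from bench import optics
t=optics.get_image("top");s=optics.get_image("scene");pickle.dump(s,open("s1.pkl","wb"))
def c(d,x,y,w,h,f): return cv2.resize(d["image"][y:y+h,x:x+w,::-1],(w*f,h*f),interpolation=cv2.INTER_CUBIC)
cv2.imwrite("pics/e.png",cv2.convertScaleAbs(np.hstack([c(t,222,160,100,150,4),c(s,330,110,100,150,4)]),alpha=1.5))
E
```

```text
time: 6.2
position: [0.5571, -0.1541, 0.2459]
tool_rot: [1.475, 2.773, 0.001]
ft_force: [-0.1, -0.0, -2.5]
grip_width: 0.3
t 6.2 p [ 0.5571 -0.1541  0.2459] yaw_y 33.96 tilt 0.06 F [-0.11 -0.02 -2.54] T [-0.043 -0.013  0.036] w 0.3
time: 7.2
position: [0.4914, 0.0866, 0.2441]
tool_rot: [-1.47, -2.774, 0.001]
ft_force: [0.1, -0.2, -2.1]
grip_width: 0.303
t 7.2 p [0.4914 0.0866 0.2441] yaw_y 34.17 tilt 0.11 F [ 0.08 -0.15 -2.07] T [-0.083 -0.015 -0.031] w 0.303
shift [-3.  -0.1 -0.9]
```

View pics/e.png

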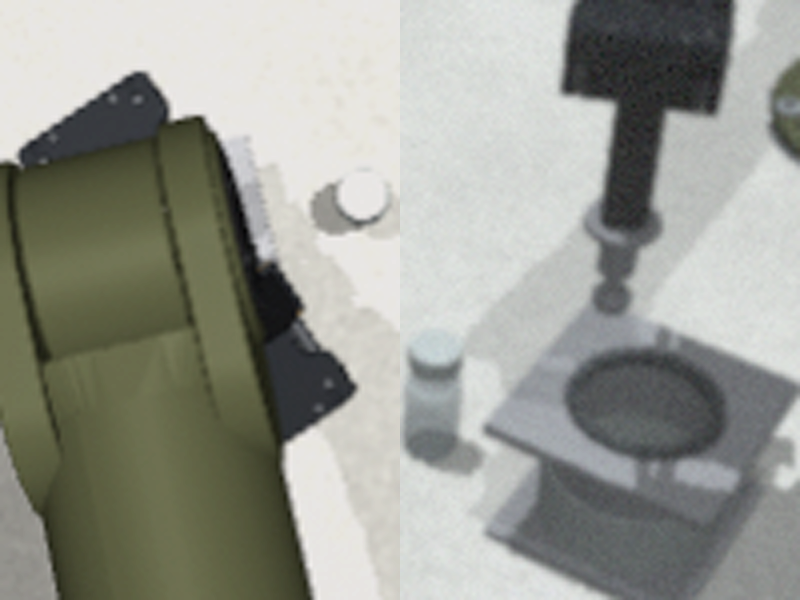

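Scene crop: the nose tip is at about scene (383,187.5), hovering behind the ring, whose centre is at (391.6,210.9). The top view is blocked by the arm.

```bash
python3 - <<'E'
from h import *
s=pickle.load(open("s1.pkl","rb"));t=pickle.load(open("top0.pkl","rb"))
x=np.array([-.562,.827,0]);y=np.array([.827,.562,0])
p=np.array([.4914,.0866,.2441])
for dx in(-.006,0,.006): print(dx,proj(s,p-[0,0,.105]+dx*x))
# barrel mid / flange: lateral check   flange underside z=p-.043
print("flange",proj(s,p-[0,0,.043]))
for z in(.075,.086,.097):
    c=onz(t,[(263.3,227.6)],z)[0];print(z,c,proj(s,[*c,z]))
    a=np.radians(np.arange(0,360,5));r=np.c_[c[0]+.046*np.cos(a),c[1]+.046*np.sin(a),0*a+z];q=proj(s,r);print(q.min(0),q.max(0))
E
```

```text
-0.006 [[379.13400202 187.2280537 ]]
0 [[381.70995891 187.65161143]]
0.006 [[384.29056818 188.07594444]]
flange [[385.04272803 166.45740099]]
0.075 [0.4933085  0.12784419] [[391.12961115 217.16101895]]
[371.63239088 203.97582538] [410.76310665 231.23840309]
0.086 [0.49322054 0.12670025] [[391.4076212  213.53470543]]
[371.78379961 200.38267247] [411.16949067 227.5827813 ]
0.097 [0.49313258 0.1255563 ] [[391.68917918 209.86118862]]
[371.93712016 196.74428443] [411.58109317 223.87790362]
```

```bash
python3 -m inch '[[[-2,4,2],[0,0,0]],[[-3,5,5],[0,0,0]],[[-3,5,6],[0,0,0]],[[-3,5,6],[0,0,0]],[[-3,4,6],[0,0,0]],[[0,1,4],[0,0,0]],[[0,0,2],[0,0,0]],[[0,0,1],[0,0,0]],[[0,0,0],[0,0,0]],[[0,0,0],[0,0,0]]]'; python3 m.py .5177 .0895 .212
python3 - <<'E'
import numpy as np,json
a=np.radians(np.arange(0,121)*3);P=np.c_[-42*np.cos(a),42*np.sin(a)].round(1)
d=np.diff(P,axis=0).round(1)
for k in range(12): print(k,d[10*k:10*k+10].tolist())
E
```

```text
time: 8.3
position: [0.5208, 0.0858, 0.2134]
tool_rot: [1.475, 2.773, 0.001]
ft_force: [0.5, 0.3, -2.6]
grip_width: 0.303
t 8.3 p [0.5208 0.0858 0.2134] yaw_y 33.97 tilt 0.04 F [ 0.54  0.28 -2.55] T [-0.036  0.036  0.001] w 0.303
shift [ 4.8 -0.5  1.4]
0 [[0.1, 2.2], [0.1, 2.2], [0.3, 2.2], [0.4, 2.1], [0.5, 2.2], [0.7, 2.1], [0.7, 2.1], [0.8, 2.0], [1.0, 2.0], [1.0, 1.9]]
1 [[1.2, 1.9], [1.2, 1.8], [1.4, 1.7], [1.4, 1.7], [1.5, 1.6], [1.6, 1.5], [1.7, 1.4], [1.7, 1.4], [1.8, 1.2], [1.9, 1.2]]
2 [[1.9, 1.0], [2.0, 1.0], [2.0, 0.8], [2.1, 0.7], [2.1, 0.7], [2.2, 0.5], [2.1, 0.4], [2.2, 0.3], [2.2, 0.1], [2.2, 0.1]]
3 [[2.2, -0.1], [2.2, -0.1], [2.2, -0.3], [2.1, -0.4], [2.2, -0.5], [2.1, -0.7], [2.1, -0.7], [2.0, -0.8], [2.0, -1.0], [1.9, -1.0]]
4 [[1.9, -1.2], [1.8, -1.2], [1.7, -1.4], [1.7, -1.4], [1.6, -1.5], [1.5, -1.6], [1.4, -1.7], [1.4, -1.7], [1.2, -1.8], [1.2, -1.9]]
5 [[1.0, -1.9], [1.0, -2.0], [0.8, -2.0], [0.7, -2.1], [0.7, -2.1], [0.5, -2.2], [0.4, -2.1], [0.3, -2.2], [0.1, -2.2], [0.1, -2.2]]
6 [[-0.1, -2.2], [-0.1, -2.2], [-0.3, -2.2], [-0.4, -2.1], [-0.5, -2.2], [-0.7, -2.1], [-0.7, -2.1], [-0.8, -2.0], [-1.0, -2.0], [-1.0, -1.9]]
7 [[-1.2, -1.9], [-1.2, -1.8], [-1.4, -1.7], [-1.4, -1.7], [-1.5, -1.6], [-1.6, -1.5], [-1.7, -1.4], [-1.7, -1.4], [-1.8, -1.2], [-1.9, -1.2]]
8 [[-1.9, -1.0], [-2.0, -1.0], [-2.0, -0.8], [-2.1, -0.7], [-2.1, -0.7], [-2.2, -0.5], [-2.1, -0.4], [-2.2, -0.3], [-2.2, -0.1], [-2.2, -0.1]]
9 [[-2.2, 0.1], [-2.2, 0.1], [-2.2, 0.3], [-2.1, 0.4], [-2.2, 0.5], [-2.1, 0.7], [-2.1, 0.7], [-2.0, 0.8], [-2.0, 1.0], [-1.9, 1.0]]
10 [[-1.9, 1.2], [-1.8, 1.2], [-1.7, 1.4], [-1.7, 1.4], [-1.6, 1.5], [-1.5, 1.6], [-1.4, 1.7], [-1.4, 1.7], [-1.2, 1.8], [-1.2, 1.9]]
11 [[-1.0, 1.9], [-1.0, 2.0], [-0.8, 2.0], [-0.7, 2.1], [-0.7, 2.1], [-0.5, 2.2], [-0.4, 2.1], [-0.3, 2.2], [-0.1, 2.2], [-0.1, 2.2]]
```

```bash
python3 -m inch '[[[2,0,0.8],[0,0,0]],[[2,-0.5,0.8],[0,0,0]],[[0.8,0,0.8],[0,0,0]],[[0,0,0.8],[0,0,0]],[[0,0,0.8],[0,0,0]],[[0,0,0.8],[0,0,0]],[[0,0,0.8],[0,0,0]],[[0,0,0.8],[0,0,0]],[[0,0,0.6],[0,0,0]],[[0,0,0],[0,0,0]]]'; python3 m.py .5177 .0895 .204
python3 - <<'E'
from h import *
from bench import optics
s=optics.get_image("scene")
def c(d,x,y,w,h,f): return cv2.resize(d["image"][y:y+h,x:x+w,::-1],(w*f,h*f),interpolation=cv2.INTER_CUBIC)
cv2.imwrite("pics/f.png",cv2.convertScaleAbs(c(s,340,150,100,90,6),alpha=1.5))
E
```

```text
time: 9.3
position: [0.5176, 0.0894, 0.2059]
tool_rot: [-1.476, -2.773, 0.0]
ft_force: [-0.0, 0.1, -2.5]
grip_width: 0.3
t 9.3 p [0.5176 0.0894 0.2059] yaw_y 33.96 tilt 0.01 F [-0.02  0.13 -2.5 ] T [-0.089 -0.006  0.039] w 0.3
shift [0.  0.2 1.9]
```

View pics/f.png

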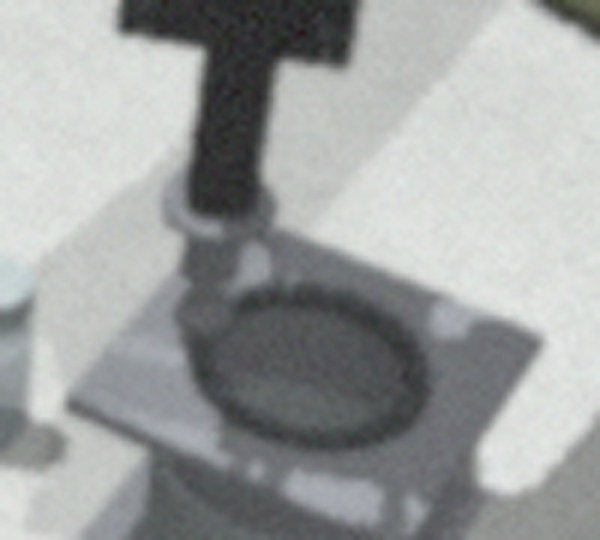

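The nose tip, at crop (205,338), sits on the ring's band just above the burr. Now I'll feel down.

```bash
python3 -m inch '[[[0,0,0.6],[0,0,0]],[[0,0,0.6],[0,0,0]],[[0,0,0.6],[0,0,0]],[[0,0,0.6],[0,0,0]],[[0,0,0.6],[0,0,0]],[[0,0,0.6],[0,0,0]],[[0,0,0.6],[0,0,0]],[[0,0,0.6],[0,0,0]],[[0,0,0.6],[0,0,0]],[[0,0,0],[0,0,0]]]'; python3 m.py
```

```text
time: 10.35
position: [0.518, 0.0895, 0.2011]
tool_rot: [1.475, 2.773, 0.001]
ft_force: [-0.9, -0.9, 1.8]
grip_width: 0.305
t 10.35 p [0.518  0.0895 0.2011] yaw_y 33.96 tilt 0.06 F [-0.88 -0.87  1.78] T [-0.137  0.059 -0.057] w 0.305
```

```bash
python3 -m inch '[[[0,0,0.5],[0,0,0]],[[0,0,0.5],[0,0,0]],[[0,0,0.5],[0,0,0]],[[0,0,0.5],[0,0,0]],[[0,0,0.5],[0,0,0]],[[0,0,0.5],[0,0,0]],[[0,0,0],[0,0,0]],[[0,0,0],[0,0,0]],[[0,0,0],[0,0,0]],[[0,0,0],[0,0,0]]]'; python3 m.py
```

```text
time: 11.35
position: [0.5178, 0.0895, 0.1978]
tool_rot: [1.475, 2.773, 0.001]
ft_force: [0.9, 0.2, 4.3]
grip_width: 0.305
t 11.35 p [0.5178 0.0895 0.1978] yaw_y 33.97 tilt 0.04 F [0.87 0.21 4.28] T [-0.097 -0.197 -0.037] w 0.305
```

```bash
python3 -m inch '[[[0.1,2.2,0.4],[0,0,0]],[[0.1,2.2,0.4],[0,0,0]],[[0.3,2.2,0.4],[0,0,0]],[[0.4,2.1,0.3],[0,0,0]],[[0.5,2.2,0],[0,0,0]],[[0.7,2.1,0],[0,0,0]],[[0.7,2.1,0],[0,0,0]],[[0.8,2.0,0],[0,0,0]],[[1.0,2.0,0],[0,0,0]],[[1.0,1.9,0],[0,0,0]]]'; python3 m.py
```

```text
time: 12.35
position: [0.5303, 0.1034, 0.1955]
tool_rot: [-1.476, -2.771, 0.009]
ft_force: [-2.1, -3.6, 5.7]
grip_width: 0.292
t 12.35 p [0.5303 0.1034 0.1955] yaw_y 33.9 tilt 0.34 F [-2.05 -3.59  5.74] T [-1.313  0.856  0.048] w 0.292
```

```bash
cat >> m.py <<'E'
r=p[:2]-[.4941,.1243];print("radius mm",(1e3*np.hypot(*r)).round(1),"theta",(np.degrees(np.arctan2(r[1],r[0]))+56)%360,"N",st["ft_force"][2]+2.45)
E
python3 -m inch '[[[1.2,1.9,0],[0,0,0]],[[1.2,1.8,0],[0,0,0]],[[1.4,1.7,0],[0,0,0]],[[1.4,1.7,0],[0,0,0]],[[1.5,1.6,0],[0,0,0]],[[1.6,1.5,0],[0,0,0]],[[1.7,1.4,0],[0,0,0]],[[1.7,1.4,0],[0,0,0]],[[1.8,1.2,0],[0,0,0]],[[1.9,1.2,0],[0,0,0]]]'; python3 m.py
```

```text
time: 13.35
position: [0.5357, 0.1238, 0.1958]
tool_rot: [1.478, 2.771, -0.008]
ft_force: [-0.1, -5.6, 6.1]
grip_width: 0.291
t 13.35 p [0.5357 0.1238 0.1958] yaw_y 33.87 tilt 0.31 F [-0.13 -5.57  6.08] T [-1.82   0.129 -0.016] w 0.291
radius mm 41.6 theta 55.36998808569564 N 8.5288196048641
```

```bash
python3 -m inch '[[[1.9,1.0,0],[0,0,0]],[[2.0,1.0,0],[0,0,0]],[[2.0,0.8,0],[0,0,0]],[[2.1,0.7,0],[0,0,0]],[[2.1,0.7,0],[0,0,0]],[[2.2,0.5,0],[0,0,0]],[[2.1,0.4,0],[0,0,0]],[[2.2,0.3,0],[0,0,0]],[[2.2,0.1,0],[0,0,0]],[[2.2,0.1,0],[0,0,0]]]'; python3 m.py
```

```text
time: 14.35
position: [0.5301, 0.1446, 0.1963]
tool_rot: [1.476, 2.769, -0.005]
ft_force: [2.8, -3.9, 4.0]
grip_width: 0.297
t 14.35 p [0.5301 0.1446 0.1963] yaw_y 33.87 tilt 0.28 F [ 2.81 -3.93  3.99] T [-1.564 -0.69   0.023] w 0.297
radius mm 41.4 theta 85.43882277057173 N 6.444807688858608
```

```bash
python3 -m inch '[[[2.2,-0.1,0.4],[0,0,0]],[[2.2,-0.1,0.4],[0,0,0]],[[2.2,-0.3,0.4],[0,0,0]],[[2.1,-0.4,0.3],[0,0,0]],[[2.2,-0.5,0],[0,0,0]],[[2.1,-0.7,0],[0,0,0]],[[2.1,-0.7,0],[0,0,0]],[[2.0,-0.8,0],[0,0,0]],[[2.0,-1.0,0],[0,0,0]],[[1.9,-1.0,0],[0,0,0]]]'; python3 m.py
```

```text
time: 15.35
position: [0.5143, 0.1595, 0.1951]
tool_rot: [1.476, 2.769, -0.002]
ft_force: [2.1, -3.3, 5.0]
grip_width: 0.294
t 15.35 p [0.5143 0.1595 0.1951] yaw_y 33.87 tilt 0.26 F [ 2.09 -3.31  5.  ] T [-1.24  -0.612 -0.026] w 0.294
radius mm 40.6 theta 116.21700774422203 N 7.446050642352673
```

```bash
python3 -m inch '[[[2.0,-1.1,0],[0,0,0]],[[1.9,-1.1,0],[0,0,0]],[[1.8,-1.3,0],[0,0,0]],[[1.8,-1.3,0],[0,0,0]],[[1.7,-1.4,0],[0,0,0]],[[1.6,-1.5,0],[0,0,0]],[[1.5,-1.6,0.1],[0,0,0]],[[1.5,-1.6,0.1],[0,0,0]],[[1.2,-1.8,0.1],[0,0,0]],[[1.2,-1.9,0.1],[0,0,0]]]'; python3 m.py
```

```text
time: 16.35
position: [0.4933, 0.1658, 0.1948]
tool_rot: [1.475, 2.769, 0.001]
ft_force: [3.8, -2.3, 4.9]
grip_width: 0.296
t 16.35 p [0.4933 0.1658 0.1948] yaw_y 33.9 tilt 0.24 F [ 3.77 -2.29  4.89] T [-0.791 -1.028  0.022] w 0.296
radius mm 41.5 theta 147.07126488879268 N 7.335327278383821
```

```bash
python3 -m inch '[[[1.0,-1.9,0],[0,0,0]],[[1.0,-2.0,0],[0,0,0]],[[0.8,-2.0,0],[0,0,0]],[[0.7,-2.1,0],[0,0,0]],[[0.7,-2.1,0],[0,0,0]],[[0.5,-2.2,0],[0,0,0]],[[0.4,-2.1,0],[0,0,0]],[[0.3,-2.2,0],[0,0,0]],[[0.1,-2.2,0],[0,0,0]],[[0.1,-2.2,0],[0,0,0]]]'; python3 m.py
python3 - <<'E'
from h import *
from bench import optics
s=optics.get_image("scene")
def c(d,x,y,w,h,f): return cv2.resize(d["image"][y:y+h,x:x+w,::-1],(w*f,h*f),interpolation=cv2.INTER_CUBIC)
cv2.imwrite("pics/g.png",cv2.convertScaleAbs(c(s,345,165,90,70,8),alpha=2))
E
```

```text
time: 17.35
position: [0.4709, 0.1604, 0.1944]
tool_rot: [1.476, 2.773, 0.001]
ft_force: [2.1, 0.3, 5.6]
grip_width: 0.299
t 17.35 p [0.4709 0.1604 0.1944] yaw_y 33.97 tilt 0.03 F [2.09 0.33 5.56] T [ 0.29  -0.734  0.037] w 0.299
radius mm 42.9 theta 178.74147238579224 N 8.01233422545998
```

View pics/g.png

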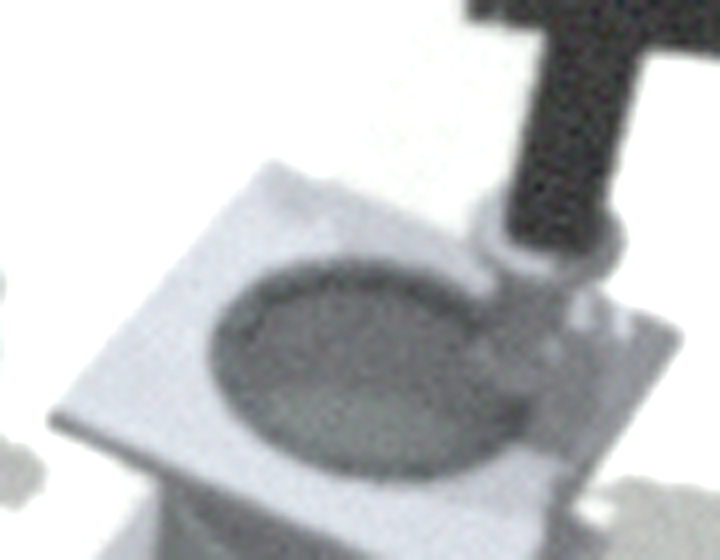

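The nose sits on the ring's right side at crop (520,370), on the band. Half of the circle is done, so I'll continue.

```bash
python3 -m inch '[[[-0.1,-2.2,0],[0,0,0]],[[-0.1,-2.2,0],[0,0,0]],[[-0.3,-2.2,0],[0,0,0]],[[-0.4,-2.1,0],[0,0,0]],[[-0.5,-2.2,0],[0,0,0]],[[-0.7,-2.1,0],[0,0,0]],[[-0.7,-2.1,0],[0,0,0]],[[-0.8,-2.0,0],[0,0,0]],[[-1.0,-2.0,0],[0,0,0]],[[-1.0,-1.9,0],[0,0,0]]]'; python3 m.py
```

```text
time: 18.4
position: [0.4556, 0.1449, 0.1942]
tool_rot: [-1.474, -2.772, -0.001]
ft_force: [0.8, 2.2, 5.9]
grip_width: 0.293
t 18.4 p [0.4556 0.1449 0.1942] yaw_y 34.01 tilt 0.13 F [0.83 2.19 5.89] T [ 0.79  -0.301 -0.021] w 0.293
radius mm 43.6 theta 207.83843249758408 N 8.338357968548546
```

```bash
python3 -m inch '[[[-1.2,-1.9,0],[0,0,0]],[[-1.2,-1.8,0],[0,0,0]],[[-1.4,-1.7,0],[0,0,0]],[[-1.4,-1.7,0],[0,0,0]],[[-1.5,-1.6,0],[0,0,0]],[[-1.6,-1.5,0],[0,0,0]],[[-1.7,-1.4,0],[0,0,0]],[[-1.7,-1.4,0],[0,0,0]],[[-1.8,-1.2,0],[0,0,0]],[[-1.9,-1.2,0],[0,0,0]]]'; python3 m.py
```

```text
time: 19.4
position: [0.4509, 0.1239, 0.194]
tool_rot: [-1.473, -2.771, -0.001]
ft_force: [0.0, 3.7, 4.6]
grip_width: 0.291
t 19.4 p [0.4509 0.1239 0.194 ] yaw_y 34.03 tilt 0.2 F [0.01 3.66 4.58] T [ 0.901  0.05  -0.017] w 0.291
radius mm 43.2 theta 236.55587224052096 N 7.034198929087581
```

```bash
python3 -m inch '[[[-1.9,-0.9,0.1],[0,0,0]],[[-2.0,-0.9,0.1],[0,0,0]],[[-2.0,-0.7,0.1],[0,0,0]],[[-2.1,-0.6,0.1],[0,0,0]],[[-2.1,-0.6,0.1],[0,0,0]],[[-2.2,-0.4,0.1],[0,0,0]],[[-2.1,-0.3,0],[0,0,0]],[[-2.2,-0.2,0],[0,0,0]],[[-2.2,-0.1,0],[0,0,0]],[[-2.2,-0.1,0],[0,0,0]]]'; python3 m.py
```

```text
time: 20.4
position: [0.4577, 0.104, 0.1931]
tool_rot: [-1.471, -2.769, 0.001]
ft_force: [-1.5, 3.3, 5.8]
grip_width: 0.296
t 20.4 p [0.4577 0.104  0.1931] yaw_y 34.04 tilt 0.32 F [-1.51  3.29  5.84] T [0.877 0.637 0.002] w 0.296
radius mm 41.6 theta 265.149504922197 N 8.289978835074935
```

```bash
python3 -m inch '[[[-2.2,0.1,0],[0,0,0]],[[-2.2,0.1,0],[0,0,0]],[[-2.2,0.3,0],[0,0,0]],[[-2.1,0.4,0],[0,0,0]],[[-2.2,0.5,0],[0,0,0]],[[-2.1,0.7,0],[0,0,0]],[[-2.1,0.7,0],[0,0,0]],[[-2.0,0.8,0],[0,0,0]],[[-2.0,1.0,0],[0,0,0]],[[-1.9,1.0,0],[0,0,0]]]'; python3 m.py
```

```text
time: 21.4
position: [0.4731, 0.0894, 0.1927]
tool_rot: [-1.471, -2.768, 0.004]
ft_force: [-2.6, 2.0, 6.1]
grip_width: 0.292
t 21.4 p [0.4731 0.0894 0.1927] yaw_y 34.04 tilt 0.44 F [-2.61  2.05  6.09] T [0.703 1.23  0.049] w 0.292
radius mm 40.7 theta 294.9921848509882 N 8.540686462498456
```

```bash
python3 -m inch '[[[-2.0,1.1,-0.1],[0,0,0]],[[-1.9,1.1,-0.1],[0,0,0]],[[-1.8,1.3,-0.1],[0,0,0]],[[-1.8,1.3,-0.1],[0,0,0]],[[-1.7,1.5,-0.1],[0,0,0]],[[-1.6,1.6,-0.1],[0,0,0]],[[-1.5,1.7,-0.1],[0,0,0]],[[-1.5,1.7,0],[0,0,0]],[[-1.2,1.8,0],[0,0,0]],[[-1.2,1.9,0],[0,0,0]]]'; python3 m.py
```

```text
time: 22.4
position: [0.4943, 0.0835, 0.1932]
tool_rot: [-1.471, -2.767, 0.006]
ft_force: [-4.4, 0.2, 6.2]
grip_width: 0.293
t 22.4 p [0.4943 0.0835 0.1932] yaw_y 34.0 tilt 0.5 F [-4.42  0.18  6.24] T [ 0.104  1.375 -0.062] w 0.293
radius mm 40.8 theta 326.2232834748288 N 8.68532005974701
```

```bash
python3 -m inch '[[[-1.0,1.9,0],[0,0,0]],[[-1.0,2.0,0],[0,0,0]],[[-0.8,2.0,0],[0,0,0]],[[-0.7,2.1,0],[0,0,0]],[[-0.7,2.1,0],[0,0,0]],[[-0.5,2.2,0],[0,0,0]],[[-0.4,2.1,0],[0,0,0]],[[-0.3,2.2,0],[0,0,0]],[[-0.1,2.2,0],[0,0,0]],[[-0.1,2.2,0],[0,0,0]]]'; python3 m.py
```

```text
time: 23.4
position: [0.5152, 0.0895, 0.1933]
tool_rot: [-1.473, -2.768, 0.008]
ft_force: [-4.0, -0.3, 8.2]
grip_width: 0.296
t 23.4 p [0.5152 0.0895 0.1933] yaw_y 33.96 tilt 0.47 F [-4.02 -0.27  8.21] T [-0.544  1.333  0.005] w 0.296
radius mm 40.7 theta 357.2409085361667 N 10.662932593204793
```

The force is climbing as the surface rises, so I'll back off about 2 mm while staying in contact, and overlap past the start.

```bash
python3 -m inch '[[[0,0.5,-0.7],[0,0,0]],[[0.1,2.2,-0.7],[0,0,0]],[[0.2,2.2,-0.6],[0,0,0]],[[0.3,2.3,0],[0,0,0]],[[0.4,2.2,0],[0,0,0]],[[0.5,2.2,0],[0,0,0]],[[0.6,2.2,0],[0,0,0]],[[0.7,2.1,0],[0,0,0]],[[0.8,2.0,0],[0,0,0]],[[1.0,2.0,0],[0,0,0]]]'; python3 m.py
```

```text
time: 24.4
position: [0.5298, 0.1036, 0.1952]
tool_rot: [-1.474, -2.769, 0.008]
ft_force: [-2.6, -1.7, 6.9]
grip_width: 0.292
t 24.4 p [0.5298 0.1036 0.1952] yaw_y 33.93 tilt 0.41 F [-2.63 -1.67  6.86] T [-0.803  0.702  0.043] w 0.292
radius mm 41.3 theta 25.93692989871007 N 9.309376849644941
```

```bash
python3 -m inch '[[[1.2,1.9,0],[0,0,0]],[[1.2,1.8,0],[0,0,0]],[[1.4,1.7,0],[0,0,0]],[[1.4,1.7,0],[0,0,0]],[[1.5,1.6,0],[0,0,0]],[[1.6,1.5,0],[0,0,0]],[[1.7,1.4,0],[0,0,0]],[[1.7,1.4,0],[0,0,0]],[[1.8,1.2,0],[0,0,0]],[[1.9,1.2,0],[0,0,0]]]'; python3 m.py
```

```text
time: 25.4
position: [0.5351, 0.1244, 0.1956]
tool_rot: [-1.476, -2.771, 0.008]
ft_force: [-0.6, -2.7, 5.4]
grip_width: 0.296
t 25.4 p [0.5351 0.1244 0.1956] yaw_y 33.9 tilt 0.3 F [-0.57 -2.72  5.43] T [-0.982  0.138 -0.01 ] w 0.296
radius mm 41.0 theta 56.112221618189274 N 7.877412800613963
```

Full circle plus 60° overlap is done, with all sampled loads between 6.4 and 10.7 N. While still in contact I'll make a second, quicker pass for certainty, since side drag was oddly low near θ 180–210.

```bash
python3 - <<'E'
import numpy as np
a=np.radians(60+np.arange(0,61)*5);P=np.c_[-42.3*np.cos(a),42.3*np.sin(a)].round(1)
d=np.diff(P,axis=0).round(1)
for k in range(6): print(d[10*k:10*k+10].tolist())
E
```

```text
[[3.3, 1.7], [3.4, 1.4], [3.6, 1.2], [3.6, 0.8], [3.6, 0.4], [3.7, 0.2], [3.7, -0.2], [3.6, -0.4], [3.6, -0.8], [3.6, -1.2]]
[[3.4, -1.4], [3.2, -1.7], [3.2, -1.9], [2.9, -2.3], [2.7, -2.5], [2.5, -2.7], [2.3, -2.9], [1.9, -3.2], [1.7, -3.2], [1.4, -3.4]]
[[1.2, -3.6], [0.8, -3.6], [0.4, -3.6], [0.2, -3.7], [-0.2, -3.7], [-0.4, -3.6], [-0.8, -3.6], [-1.2, -3.6], [-1.4, -3.4], [-1.7, -3.3]]
[[-1.9, -3.1], [-2.3, -2.9], [-2.5, -2.7], [-2.7, -2.5], [-2.9, -2.3], [-3.1, -1.9], [-3.3, -1.7], [-3.4, -1.4], [-3.6, -1.2], [-3.6, -0.8]]
[[-3.6, -0.4], [-3.7, -0.2], [-3.7, 0.2], [-3.6, 0.4], [-3.6, 0.8], [-3.6, 1.2], [-3.4, 1.4], [-3.3, 1.7], [-3.1, 1.9], [-2.9, 2.3]]
[[-2.7, 2.5], [-2.5, 2.7], [-2.3, 2.9], [-1.9, 3.1], [-1.7, 3.3], [-1.4, 3.4], [-1.2, 3.6], [-0.8, 3.6], [-0.4, 3.6], [-0.2, 3.7]]
```

```bash
python3 -m inch '[[[3.3,1.7,0.1],[0,0,0]],[[3.4,1.4,0.1],[0,0,0]],[[3.6,1.2,0.1],[0,0,0]],[[3.6,0.8,0.1],[0,0,0]],[[3.6,0.4,0.1],[0,0,0]],[[3.7,0.2,0.1],[0,0,0]],[[3.7,-0.2,0.2],[0,0,0]],[[3.6,-0.4,0.2],[0,0,0]],[[3.6,-0.8,0.2],[0,0,0]],[[3.6,-1.2,0.1],[0,0,0]]]'; python3 m.py
```

```text
time: 26.4
position: [0.5178, 0.1549, 0.1942]
tool_rot: [-1.477, -2.771, 0.009]
ft_force: [-0.2, -4.0, 5.3]
grip_width: 0.294
t 26.4 p [0.5178 0.1549 0.1942] yaw_y 33.88 tilt 0.35 F [-0.16 -4.04  5.3 ] T [-1.4   -0.081  0.002] w 0.294
radius mm 38.7 theta 108.14574078996222 N 7.74704600487674
```

```bash
python3 -m inch '[[[3.4,-1.4,0.1],[0,0,0]],[[3.2,-1.7,0.1],[0,0,0]],[[3.2,-1.9,0],[0,0,0]],[[2.9,-2.3,0],[0,0,0]],[[2.7,-2.5,0],[0,0,0]],[[2.5,-2.7,0],[0,0,0]],[[2.3,-2.9,0],[0,0,0]],[[1.9,-3.2,0],[0,0,0]],[[1.7,-3.2,0],[0,0,0]],[[1.4,-3.4,0],[0,0,0]]]'; python3 m.py
```

```text
time: 27.4
position: [0.4852, 0.164, 0.1952]
tool_rot: [1.475, 2.771, 0.001]
ft_force: [3.3, -1.9, 4.7]
grip_width: 0.299
t 27.4 p [0.4852 0.164  0.1952] yaw_y 33.94 tilt 0.14 F [ 3.28 -1.86  4.67] T [-0.947 -1.251  0.004] w 0.299
radius mm 40.7 theta 158.5939414236692 N 7.121900262438964
```

```bash
python3 -m inch '[[[1.2,-3.6,0],[0,0,0]],[[0.8,-3.6,0],[0,0,0]],[[0.4,-3.6,0],[0,0,0]],[[0.2,-3.7,0],[0,0,0]],[[-0.2,-3.7,0],[0,0,0]],[[-0.4,-3.6,0],[0,0,0]],[[-0.8,-3.6,0],[0,0,0]],[[-1.2,-3.6,0],[0,0,0]],[[-1.4,-3.4,0],[0,0,0]],[[-1.7,-3.3,0],[0,0,0]]]'; python3 m.py
```

```text
time: 28.4
position: [0.4559, 0.142, 0.1948]
tool_rot: [-1.475, -2.773, -0.0]
ft_force: [1.0, 1.8, 5.2]
grip_width: 0.294
t 28.4 p [0.4559 0.142  0.1948] yaw_y 33.97 tilt 0.05 F [1.01 1.82 5.18] T [ 0.662 -0.324  0.017] w 0.294
radius mm 42.1 theta 211.12729994193293 N 7.632775719873888
```

```bash
python3 -m inch '[[[-1.9,-3.1,0],[0,0,0]],[[-2.3,-2.9,0],[0,0,0]],[[-2.5,-2.7,0],[0,0,0]],[[-2.7,-2.5,0],[0,0,0]],[[-2.9,-2.3,0],[0,0,0]],[[-3.1,-1.9,0],[0,0,0]],[[-3.3,-1.7,0],[0,0,0]],[[-3.4,-1.4,0],[0,0,0]],[[-3.6,-1.2,0],[0,0,0]],[[-3.6,-0.8,0],[0,0,0]]]'; python3 m.py
```

```text
time: 29.4
position: [0.4556, 0.1061, 0.1948]
tool_rot: [-1.475, -2.773, 0.0]
ft_force: [-1.6, 2.7, 4.6]
grip_width: 0.291
t 29.4 p [0.4556 0.1061 0.1948] yaw_y 33.96 tilt 0.05 F [-1.56  2.7   4.61] T [ 0.922  0.491 -0.043] w 0.291
radius mm 42.6 theta 261.2960847817036 N 7.055129227167358
```

```bash
python3 -m inch '[[[-3.6,-0.5,0],[0,0,0]],[[-3.7,-0.3,0],[0,0,0]],[[-3.7,0.1,0],[0,0,0]],[[-3.6,0.3,0],[0,0,0]],[[-3.6,0.7,0],[0,0,0]],[[-3.6,1.1,0],[0,0,0]],[[-3.4,1.3,0],[0,0,0]],[[-3.3,1.6,0],[0,0,0]],[[-3.2,1.8,-0.1],[0,0,0]],[[-3.0,2.2,-0.1],[0,0,0]]]'; python3 m.py
```

```text
time: 30.4
position: [0.48, 0.082, 0.1944]
tool_rot: [-1.473, -2.769, 0.004]
ft_force: [-4.9, 2.3, 6.2]
grip_width: 0.293
t 30.4 p [0.48   0.082  0.1944] yaw_y 33.98 tilt 0.31 F [-4.87  2.31  6.21] T [ 0.809  1.563 -0.055] w 0.293
radius mm 44.6 theta 307.52325458860867 N 8.65871377923731
```

```bash
python3 -m inch '[[[-2.8,2.4,-0.2],[0,0,0]],[[-2.6,2.6,-0.2],[0,0,0]],[[-2.4,2.8,-0.2],[0,0,0]],[[-1.9,3.1,-0.2],[0,0,0]],[[-1.7,3.3,-0.2],[0,0,0]],[[-1.4,3.4,-0.2],[0,0,0]],[[-1.2,3.6,-0.2],[0,0,0]],[[-0.8,3.6,-0.2],[0,0,0]],[[-0.4,3.6,-0.1],[0,0,0]],[[-0.2,3.7,0],[0,0,0]]]'; python3 m.py
```

```text
time: 31.4
position: [0.515, 0.0841, 0.1957]
tool_rot: [-1.476, -2.769, 0.012]
ft_force: [-4.4, -1.8, 6.3]
grip_width: 0.292
t 31.4 p [0.515  0.0841 0.1957] yaw_y 33.88 tilt 0.47 F [-4.45 -1.85  6.28] T [-0.741  1.487 -0.045] w 0.292
radius mm 45.3 theta 353.45656781573985 N 8.732591347843329
```

Second pass done at 7–8.7 N. I'll lift off straight up and carry the tool back above the stand.

```bash
python3 -m inch '[[[0,0,-4],[0,0,0]],[[0,0,-6],[0,0,0]],[[0,0,-8],[0,0,0]],[[0,0,-10],[0,0,0]],[[0,0,-10],[0,0,0]],[[0,0,-8],[0,0,0]],[[0,0,-5],[0,0,0]],[[0,0,-2],[0,0,0]],[[-5,-2,0],[0,0,0]],[[-15,-7,0],[0,0,0]]]'
python3 -m inch '[[[-25,-11,0],[0,0,0]],[[-28,-13,0],[0,0,0]],[[-28,-13,0],[0,0,0]],[[-28,-13,0],[0,0,0]],[[-28,-13,0],[0,0,0]],[[-25,-11,0],[0,0,0]],[[-20,-9,0],[0,0,0]],[[-13,-5,0],[0,0,0]],[[-6,-2,0],[0,0,0]],[[0,0,0],[0,0,0]]]'; python3 m.py .557 -.1541 .246
python3 - <<'E'
from h import *
from bench import optics
t=optics.get_image("top");s=optics.get_image("scene");pickle.dump((t,s),open("e2.pkl","wb"))
t0=pickle.load(open("top0.pkl","rb"));s0=pickle.load(open("scene0.pkl","rb"))
def c(d,x,y,w,h,f): return cv2.resize(d["image"][y:y+h,x:x+w,::-1],(int(w*f),int(h*f)),interpolation=cv2.INTER_CUBIC)
o=np.vstack([np.hstack([c(t0,238,202,50,50,5),c(t,238,202,50,50,5),c(s,245,60,100,125,2.0)]),np.hstack([c(s0,366,188,50,50,5),c(s,366,188,50,50,5),np.zeros((250,200,3),np.uint8)])])
cv2.imwrite("pics/i.png",cv2.convertScaleAbs(o,alpha=1.6))
E
```

```text
time: 32.4
position: [0.5207, 0.0671, 0.2493]
tool_rot: [-1.471, -2.775, 0.0]
ft_force: [-0.3, 0.5, -2.5]
grip_width: 0.292
time: 33.4
position: [0.5583, -0.1523, 0.2493]
tool_rot: [-1.478, -2.772, 0.001]
ft_force: [-0.2, 0.1, -2.2]
grip_width: 0.297
t 33.4 p [ 0.5583 -0.1523  0.2493] yaw_y 33.86 tilt 0.06 F [-0.22  0.12 -2.19] T [-0.006 -0.017 -0.01 ] w 0.297
shift [-0.7 -2.1  3.3]
radius mm 284.0 theta 339.07517835864564 N 0.26006273449698014
```

View pics/i.png

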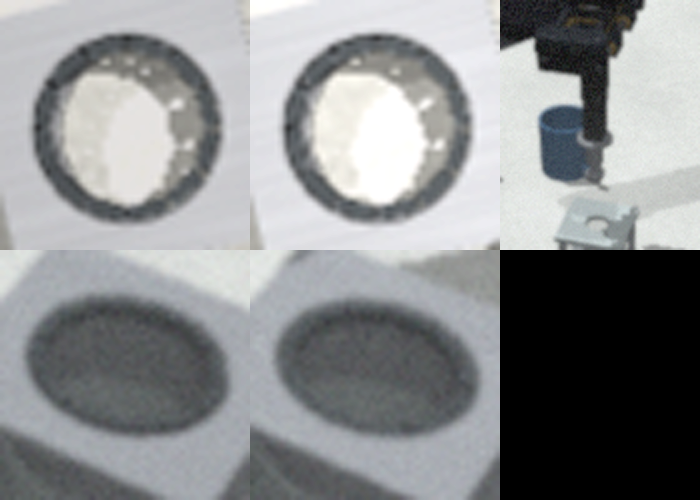

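The ring looks uniform all round after the work in both views, and its back edge has dropped about 1 px. The tool hangs over the stand hole. I'll check its hang numerically and with one closer crop before inserting it.

```bash
python3 -m inch '[[[-0.7,-2,0],[0,0,0]],[[0,0,5],[0,0,0]],[[0,0,8],[0,0,0]],[[0,0,10],[0,0,0]],[[0,0,10],[0,0,0]],[[0,0,8],[0,0,0]],[[0,0,4],[0,0,0]],[[0,0,0],[0,0,0]],[[0,0,0],[0,0,0]],[[0,0,0],[0,0,0]]]'; python3 m.py .557 -.1541 .123
python3 - <<'E'
from h import *
from scipy.ndimage import map_coordinates,gaussian_filter
from bench import optics,ctrl
t0=pickle.load(open("top0.pkl","rb"));s0=pickle.load(open("scene0.pkl","rb"))
s=optics.get_image("scene")
def c(d,x,y,w,h,f): return cv2.resize(d["image"][y:y+h,x:x+w,::-1],(int(w*f),int(h*f)),interpolation=cv2.INTER_CUBIC)
cv2.imwrite("pics/j.png",cv2.convertScaleAbs(c(s,255,100,80,90,6),alpha=1.5))
p=ctrl.get_state()["position"];cr=lambda X:((proj(s,X)[0]-[255,100])*6).round(0)
print("tip",cr(p-[0,0,.105]),"flange",cr(p-[0,0,.043]),"hole",cr([.5569,-.1541,.08]))
# outer-edge shift of the dark ring along radial rays, scene view, before/after
a=np.radians(np.arange(0,360,30));C=np.array([.493,.126])
def edge(d,phi):
    r=np.arange(.036,.056,.0005);best=[]
    for da in np.radians(np.arange(-10,11,2)):
        X=np.c_[C[0]+r*np.cos(phi+da),C[1]+r*np.sin(phi+da),0*r+.095];q=proj(d,X)
        best.append(map_coordinates(gaussian_filter(d["image"].mean(2),.6),[q[:,1],q[:,0]],order=1))
    v=np.mean(best,0);th=(v.min()+v.max())/2;i=np.where(v<th)[0].max();return 1e3*r[i]+.5*(th-v[i])/(v[min(i+1,len(v)-1)]-v[i]+1e-6)
for x in a: print(int(np.degrees(x)),round(edge(s0,x),1),round(edge(s,x),1))
E
```

```text
time: 34.5
position: [0.5578, -0.1532, 0.2052]
tool_rot: [1.475, 2.773, 0.001]
ft_force: [0.2, 0.3, -1.7]
grip_width: 0.294
t 34.5 p [ 0.5578 -0.1532  0.2052] yaw_y 33.96 tilt 0.05 F [ 0.2   0.32 -1.73] T [-0.017  0.032 -0.01 ] w 0.294
shift [-0.3 -1.2 82.2]
radius mm 284.7 theta 338.922208693999 N 0.7158112524125162
tip [228. 389.] flange [226. 270.] hole [229. 424.]
0 48.0 48.5
29 47.5 47.6
59 46.8 47.4
90 46.3 46.5
119 45.2 45.4
150 44.9 43.6
180 45.5 43.5
210 46.5 44.1
239 48.2 45.5
270 48.9 47.4
300 48.8 48.5
330 48.8 48.8
```

View pics/j.png

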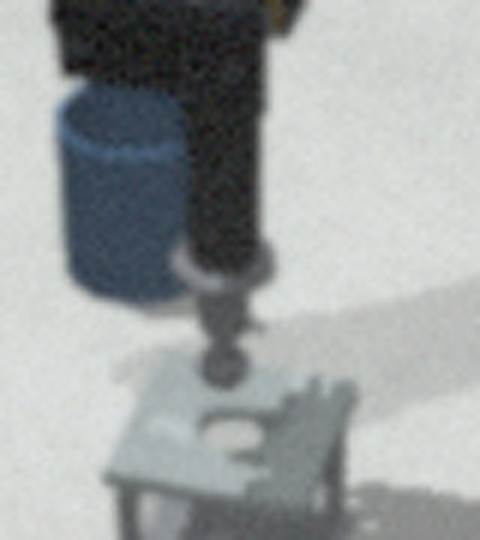

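The nose tip, at crop (225,385), is nearly above the visible hole centre at (232,433). A 1 mm shift in +x remains. Back tabs (φ 150–270) show the outer edge dropping 1.3–2.7 mm; front tabs can't be resolved from this view. Inserting now.

```bash
python3 -m inch '[[[0.5,0.5,3],[0,0,0]],[[0.5,0,4],[0,0,0]],[[0,0,4],[0,0,0]],[[0,0,4],[0,0,0]],[[0,0,4],[0,0,0]],[[0,0,4],[0,0,0]],[[0,0,4],[0,0,0]],[[0,0,4],[0,0,0]],[[0,0,2],[0,0,0]],[[0,0,0],[0,0,0]]]'; python3 m.py .557 -.1541 .123
```

```text
time: 35.55
position: [0.5571, -0.1518, 0.1714]
tool_rot: [-1.475, -2.773, 0.0]
ft_force: [-0.7, -0.5, -2.5]
grip_width: 0.293
t 35.55 p [ 0.5571 -0.1518  0.1714] yaw_y 33.97 tilt 0.03 F [-0.7  -0.47 -2.47] T [-0.069  0.071  0.   ] w 0.293
shift [-1.9 -1.3 48.4]
radius mm 283.2 theta 338.85038477717876 N -0.017423866225803053
```

```bash
python3 -m inch '[[[0,0,4],[0,0,0]],[[0,0,6],[0,0,0]],[[0,0,6],[0,0,0]],[[0,0,6],[0,0,0]],[[0,0,6],[0,0,0]],[[0,0,6],[0,0,0]],[[0,0,5],[0,0,0]],[[0,0,3],[0,0,0]],[[0,0,2],[0,0,0]],[[0,0,0],[0,0,0]]]'; python3 m.py .557 -.1541 .123
```

```text
time: 36.55
position: [0.5572, -0.1519, 0.1276]
tool_rot: [-1.476, -2.773, 0.0]
ft_force: [-0.9, -0.2, -1.8]
grip_width: 0.291
t 36.55 p [ 0.5572 -0.1519  0.1276] yaw_y 33.96 tilt 0.01 F [-0.89 -0.23 -1.83] T [-0.125  0.101 -0.044] w 0.291
shift [-1.7 -1.4  4.6]
radius mm 283.3 theta 338.86984049347836 N 0.6203947867662372
```

```bash
python3 -m inch '[[[0,0,0.6],[0,0,0]],[[0,0,0.6],[0,0,0]],[[0,0,0.6],[0,0,0]],[[0,0,0.5],[0,0,0]],[[0,0,0.5],[0,0,0]],[[0,0,0.4],[0,0,0]],[[0,0,0],[0,0,0]],[[0,0,0],[0,0,0]],[[0,0,0],[0,0,0]],[[0,0,0],[0,0,0]]]'; python3 m.py .557 -.1541 .123
```

```text
time: 37.55
position: [0.5573, -0.1519, 0.1246]
tool_rot: [1.476, 2.773, 0.0]
ft_force: [-0.5, 0.1, -2.4]
grip_width: 0.294
t 37.55 p [ 0.5573 -0.1519  0.1246] yaw_y 33.96 tilt 0.01 F [-0.49  0.09 -2.36] T [-0.014 -0.015 -0.041] w 0.294
shift [-1.6 -1.5  1.6]
radius mm 283.3 theta 338.8921535455454 N 0.08842673522302835
```

```bash
python3 -m inch '[[[0,0,0.5],[0,0,0]],[[0,0,0.5],[0,0,0]],[[0,0,0.4],[0,0,0]],[[0,0,0.3],[0,0,0]],[[0,0,0.2],[0,0,0]],[[0,0,0],[0,0,0]],[[0,0,0],[0,0,0]],[[0,0,0],[0,0,0]],[[0,0,0],[0,0,0]],[[0,0,0],[0,0,0]]]'; python3 m.py .557 -.1541 .123
```

```text
time: 38.55
position: [0.5575, -0.1521, 0.123]
tool_rot: [1.476, 2.773, 0.0]
ft_force: [-0.2, -0.6, 4.3]
grip_width: 0.293
t 38.55 p [ 0.5575 -0.1521  0.123 ] yaw_y 33.96 tilt 0.03 F [-0.21 -0.58  4.3 ] T [ 0.001  0.528 -0.004] w 0.293
shift [-1.4 -1.5  0. ]
radius mm 283.6 theta 338.9135111133553 N 6.752751357712627
```

The flange is seated at the original height (z 0.123, 6.8 N). Releasing and retreating straight up.

```bash
python3 -m inch '[[[0,0,-0.3],[0,0,0]],[[0,0,0],[0,0,0]],[[0,0,0],[0,0,0]],[[0,0,0],[0,0,0]],[[0,0,0],[0,0,0]],[[0,0,0],[0,0,0]],[[0,0,0],[0,0,0]],[[0,0,0],[0,0,0]],[[0,0,0],[0,0,0]],[[0,0,0],[0,0,0]]]' 0 20
python3 -m inch '[[[0,0,-4],[0,0,0]],[[0,0,-8],[0,0,0]],[[0,0,-12],[0,0,0]],[[0,0,-16],[0,0,0]],[[0,0,-16],[0,0,0]],[[0,0,-16],[0,0,0]],[[0,0,-12],[0,0,0]],[[0,0,-10],[0,0,0]],[[0,0,-4],[0,0,0]],[[0,0,0],[0,0,0]]]'
python3 -m inch '[[[0,-10,0],[0,0,0]],[[0,-20,0],[0,0,0]],[[0,-20,0],[0,0,0]],[[0,-20,0],[0,0,0]],[[0,-20,0],[0,0,0]],[[0,-15,0],[0,0,0]],[[0,-5,0],[0,0,0]],[[0,0,0],[0,0,0]],[[0,0,0],[0,0,0]],[[0,0,0],[0,0,0]]]'; python3 m.py
python3 - <<'E'
from h import *
from bench import optics
t=optics.get_image("top");s=optics.get_image("scene")
def c(d,x,y,w,h,f): return cv2.resize(d["image"][y:y+h,x:x+w,::-1],(int(w*f),int(h*f)),interpolation=cv2.INTER_CUBIC)
cv2.imwrite("pics/k.png",cv2.convertScaleAbs(np.hstack([c(t,220,90,200,160,2),c(s,200,100,200,160,2)]),alpha=1.5))
E
```

```text
time: 39.55
position: [0.5573, -0.1519, 0.123]
tool_rot: [1.476, 2.773, 0.0]
ft_force: [0.7, 0.9, -0.2]
grip_width: 0.991
time: 40.55
position: [0.5575, -0.1519, 0.2214]
tool_rot: [1.475, 2.773, 0.001]
ft_force: [-0.1, 0.6, -0.1]
grip_width: 1.002
time: 41.55
position: [0.4667, -0.2126, 0.2209]
tool_rot: [1.474, 2.774, -0.001]
ft_force: [-0.7, 0.4, -0.2]
grip_width: 1.002
t 41.55 p [ 0.4667 -0.2126  0.2209] yaw_y 34.05 tilt 0.02 F [-0.66  0.35 -0.24] T [-0.05   0.029  0.029] w 1.002
radius mm 338.0 theta 321.3562787136919 N 2.2057464007816434
```

View pics/k.png

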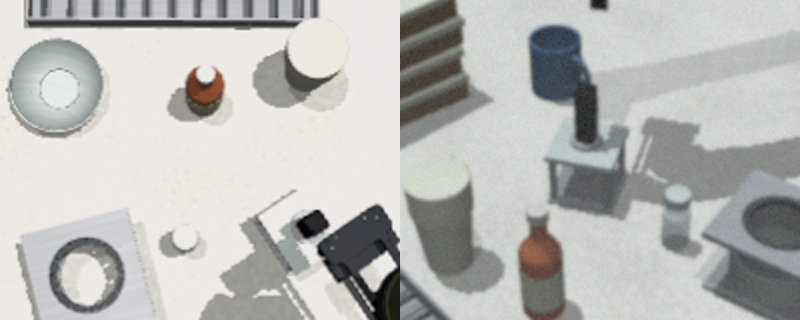

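The tool stands upright in its stand at crop (586,115) with its flange on the plate. The bystanders in view are where they were, and the gripper is clear. Handing in.

```bash
python3 -c "
from bench import close_job
print(close_job())"
```

```text
the job is handed in; nothing more can be done
None
```

I deburred the throat, hung the tool back in its stand and handed the job in. The pictures don't show directly that every burr tab is flush.

**Deburring:** I set the nose on the burr and took it one full circle with a 60° overlap. I then made a second, faster pass round to the start without lifting off. I only read the force once per 1 s move. After correcting for the tool's weight:
- **Load after the approach:** 6.4–10.7 N, enough to press a tab flush and below the 16 N limit.
- **Peak:** the 10.7 N reading came where the collar rises. It is slightly above the nose's 10.2 N bottoming point, so I backed off about 2 mm there.

**Tool return:** The flange touched the plate at the height the tool was picked up from. I released it and moved clear at 41.6 s, with the force reading close to zero. The last picture shows the tool upright in the stand, and the bystanders in view look unmoved. The tin was outside that crop and was not rechecked.

**What the checks don't settle:**
- **Front tabs:** the camera comparison showed the back tabs (about 150–270° in world axes) had dropped, but it couldn't resolve the front ones. For those I rely on the force readings and the two passes.
- **Nose path:** the gripper's distance from the mouth's centre drifted between 38.7 and 45.3 mm on the second pass, against the 42 mm target. On the first pass it stayed within 40.6–43.6 mm.

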